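Seat the drill-guide insert and check it by raking torchlight

ROBOT

A 6-joint arm with a two-finger parallel gripper is mounted at the origin on a cart in front of the work surface, level with it; the furniture and walls round the work are solid. World frame = base frame: x ahead of the robot, y to its left, z up, the work surface at z = 0. Lengths are in m, angles in degrees, forces in N, time in s.
With the tool pointing down it reaches from about 0.3 to 1 m from the base axis. Payload 5.1 kg.
Tool frame: the origin (TCP) lies midway between the tips of the shut fingers; the grasp point (between the pads) lies bot.grip_point_offset behind it (bot.grip_point_offset is the distance from the TCP to the grasp point, in m); z points along the fingers, y is the line along which they close (so a half turn about z gives the same grasp; the last joint's range is limited). The gripper opens to 95 mm and grips with 3 to 60 N. Pads are 20 mm wide; open, the fingers measure 119 mm over their backs; the gripper's body (75 mm by 180 mm) begins 59 mm behind the grasp point.
Start: joints at [62.59, 7.093, 94.555, -0, 78.352, -4.733], TCP at [0.251, 0.6, 0.215] pointing down, gripper open.
Joint ranges: [-149.61, 149.61], [-58.7, 133.49], [1.44, 155.28], [-77.14, 257.14], [18.33, 153.61], [-166.67, 166.67]. Speed limits (degrees/s): [147.25, 147.25, 180, 180, 180, 180].

INTERFACE

Orientations are given as a 3x3 rotation matrix whose columns are the frame's x, y, z axes.
In Python, from rig import bot gives the robot as it stands.
- The arm moves only by the tool send_rows, never from a script. Its argument "deltas" is text: rows parted by semicolons, each of 7 numbers parted by spaces: the opening, from -1 (shut) to 1 (fully open), then the shift along the world's x, y, z in mm, then the turn, a rotation vector about the world's x, y, z in rad. A call has 1 to 10 rows; each row shifts and turns the commanded pose from where the row before left it; what a row does not reach is not made up. A row lasts 1/12 s, in which the tool goes at most 41.7 mm and 7.16 degrees, less where a joint would pass 70% of its speed; a pose out of reach is approached as far as the arm can. A call is refused whole if a number of a shift passes 41.7 or a number of a turn 0.125, either way. A call with a gripper value outside its range is refused whole. The fingers move at their own pace and stop on an object; "newtons" is the grip in N (left out, the last holds). Time passes only in rows, so rows that do not move let the fingers close. It gives the time, the measured TCP pose, the force, the opening and the grip force at its end, in the units of the state.
- bot.get_obs(): the state, without advancing time (a new reading comes with each control period).
- bot.grab_frame(name): name is "scene" or "top" or "wrist"; returns (picture, depth): 420x560x3 uint8, red, green, blue; 420x560 float32, m along the optical axis (not along the pixel's ray), 0 where there is no reading.
- bot.camera_model(name): a dict with "K" (3x3 intrinsics, pixels), "rvec" (rotation vector, rad) and "tvec" (3), from world to camera coordinates, as OpenCV has them. Camera axes: x right, y down, z forward; pixel columns grow to the right and rows downward; lengths in m; the calibration is good to about 2 mm. The wrist camera is an equidistant fisheye: a pixel r from the principal point sees the ray r / f radians off the axis. A picture is of the moment at which its call begins: read the wrist's pose just before it. camera_model takes no time and is no camera call; for the wrist camera it gives the pose at the moment of the call.
- bot.sign_off(): hands the job in; it is judged then, once.
The state is a dict: "time": time; "qpos": joint angles; "joint_vel": joint speeds; "joint_efforts": joint torques, N m; "position": TCP position; "tcp_rot": TCP orientation; "contact_force": force on the tool from outside, world axes, zero at the start; "moment": the same for the moment, N m; "gripper_width": finger opening in m; "grasp_force": force on a finger pad.
Only numpy, scipy, OpenCV 4.12 (cv2) and the standard library are available. Lean on these libraries where they do the work, as an engineer would, in place of code of your own. Each camera call takes 0.05 s, during which the arm holds its last target. There are 200 camera calls.

TASK

Put the aluminium drill-guide insert the same way up as it lies into the recess of the wooden drilling jig, and press down on its top with the fingertips so that it sits flush with the board. Then draw the yellow torch, which stands lens down in its dock, up and out, and finish holding it in the air, leaning about 45 degrees from upright, with its lens aimed at the insert from about 10 cm away, to see by raking light that it is flush. The program ends while the gripper still holds the torch there; leave the tape measure, the masking tape and the nail jar where they are.

Things in the scene. Friction and masses are not known exactly. Their poses are not given: they have to be found in the camera images.
- insert: drill-guide insert: loose aluminium block 56 (its x) x 32 (its y) x 22 mm high, 0.11 kg (may vary by a quarter), two dark bush rings on its top. It lies flat on the bench. Origin at the centre of its underside, z up. A half turn about z makes no difference to the fit.
- insert_top (a point): centre of the insert's top face, 22 mm above its origin
- jig: drilling jig: fixed beech board 150 (its x) x 120 x 34 mm high, steel strip along its +x end, four screw heads. Origin: centre of its underside, z up. In the middle of its top a blind recess 59 mm along x, 35 mm along y, 22 mm deep, mouth chamfered 1.5 mm: the insert has 1.5 mm play all round and, released part-way in, slides down by its weight or a push.
- recess (a point): centre of the mouth of the recess, level with the top of the jig, 34 mm above the bench; its axes are the jig's
- dock: torch dock, fixed: black foot 88 x 88 x 8 mm, on it an open grey cup, outside diameter 54 mm narrowing to 51 mm, wall 5 mm, rim 47 mm above the bench, inner floor 11 mm above the bench. Origin at the centre of its underside, z up.
- dock_mouth (a point): centre of the dock cup's rim, 47 mm above the bench
- torch: yellow torch, loose, 150 mm long, about 0.15 kg: head 38 mm across and 36 mm long, tapering to a round handle 26 mm across from 48 mm to 150 mm from the lens; black tail cap. Stands upright, lens down, loosely in the dock, head 36 mm deep in the cup, tail 161 mm above the bench. Origin: centre of the lens face; z runs from lens to tail, the beam along -z.
- torch_lens (a point): centre of the torch's lens face (the origin of the torch); axes as the torch's
- tape_measure: yellow tape measure standing on the bench, 38 x 84 x 70 mm high, origin at the centre of its underside; a bystander
- masking_tape: cream roll of masking tape lying flat, 104 mm across, 25 mm high, origin at the centre of its underside; a bystander
- nail_jar: clear jar of nails with a blue lid, 67 mm across, 86 mm high, origin at the centre of its underside; a bystander
There are look-alikes about, which are no part of the job. Of the things like the insert, leave any that is pink; of the rest the smaller one is meant.

How it is judged (in metres and radians):
On the way, in this order (a step that is already met when the one before it is completed fails the run):
1. the insert sits flush in the recess while the fingers press on it with more than 2 N (z of insert_top in the frame of recess between -0.0025 and 0.0025 m and horizontal distance between insert_top and recess below 0.005 m and angle between insert's own z axis and vertical below 0.06 rad and angle between the x axis of insert and the x axis of jig, either way round below 0.15 rad and contact force between the fingers and insert above 2 N), for 0.1 s.
2. the torch, held by the fingers, is out of the dock, its lens 20 mm or more above the rim, and the insert is still flush (z of insert_top in the frame of recess between -0.0025 and 0.0025 m and horizontal distance between insert_top and recess below 0.005 m and angle between insert's own z axis and vertical below 0.06 rad and angle between the x axis of insert and the x axis of jig, either way round below 0.15 rad and contact force between the fingers and torch above 1 N and z of torch_lens in the frame of dock_mouth above 0.02 m), for 0.2 s.
At the end, for the whole second after the job is handed in: Insert flush in the recess (2.5 mm; centred to 5 mm, in line) and untouched; the torch held still in the air, lens over 60 mm up, touching only the fingers, leaning 29 to 63 degrees, the insert 50 to 170 mm ahead of the lens and within 30 mm of its axis; bystanders within 30 mm of their places (all of step 2 and angle between torch's own z axis and vertical between 0.5 and 1.1 rad and x of insert_top in the frame of torch_lens between -0.03 and 0.03 m and y of insert_top in the frame of torch_lens between -0.03 and 0.03 m and z of insert_top in the frame of torch_lens between -0.17 and -0.05 m and height (world z) of torch_lens above 0.06 m and linear speed of torch below 0.03 m/s and contact force between torch and dock below 0.05 N and contact force between torch and jig below 0.05 N and contact force between each of torch, the fingers and insert below 0.05 N and contact force between torch and tape_measure below 0.05 N and contact force between torch and masking_tape below 0.05 N and contact force between torch and nail_jar below 0.05 N and distance of each of tape_measure, masking_tape, nail_jar from where it was at the start of the episode below 0.03 m); the arm keeps its last pose, push and grip.
It fails at once if the tape measure is moved by more than 30 mm (distance of tape_measure from where it was at the start of the episode above 0.03 m).
It fails at once if the masking tape is moved by more than 30 mm (distance of masking_tape from where it was at the start of the episode above 0.03 m).
It fails at once if the nail jar is moved by more than 30 mm (distance of nail_jar from where it was at the start of the episode above 0.03 m).
It also fails if it takes over 61 s, if anything falls off the work surface, if the arm or the gripper's body presses on something with over 40 N, if the wrist force passes 120 N, or if a joint passes its speed limit or range.

## Working session

There is one attempt and no reset: what is moved stays moved. The work goes in short steps, Python scripts to look and compute and a tool call to move; the robot and the scene stay as the last step left them, time stands still between calls to the robot, and variables do not carry over. Pictures are saved under pics/ and viewed, at most 10 in all, crops included, and the job is handed in when it is done.

Besides the shell and the picture viewer there is one more tool, called by a JSON object that holds its "fn" and its "kwargs". send_rows: Moves the arm, as the interface text tells. Its arguments: {"type":"object","properties":{"deltas":{"type":"string"},"newtons":{"type":"number"}},"required":["deltas"]}

```bash
mkdir -p pics; ls
python3 - <<'E'
from rig import bot
import cv2, numpy as np
for n in ("scene","top"):
    im,d=bot.grab_frame(n); cv2.imwrite(f"pics/{n}0.png",im[...,::-1]); np.savez(f"{n}0.npz",im=im,d=d)
    print(n,bot.camera_model(n))
print(bot.grip_point_offset, bot.get_obs())
E
```

```text
pics
scene {'K': array([[434.41452171,   0.        , 272.56075881],
       [  0.        , 434.41452171, 211.66459052],
       [  0.        ,   0.        ,   1.        ]]), 'rvec': array([ 2.18867712, -0.72977057,  0.31269354]), 'tvec': array([-0.4437592 ,  0.32921602,  0.85705386])}
top {'K': array([[452.24683232,   0.        , 286.28238042],
       [  0.        , 452.24683232, 201.97193003],
       [  0.        ,   0.        ,   1.        ]]), 'rvec': array([ 2.17714928, -2.13047472,  0.12500807]), 'tvec': array([0.05887669, 0.60738363, 1.38980041])}
0.0188 {'time': 0.1, 'qpos': array([ 6.25904486e+01,  7.12886096e+00,  9.46257386e+01,  3.24281430e-04,
        7.83503544e+01, -4.73274456e+00]), 'joint_vel': array([-0.05910136, -0.00530206, -0.14161863, -0.01945346,  0.00444204,
        0.0655272 ]), 'joint_efforts': array([ 7.69972648e-04, -4.18875468e+01, -3.61098146e+01,  7.76532968e-02,
        4.61012148e-02, -7.41541066e-05]), 'position': array([0.25035896, 0.59923162, 0.21352546]), 'tcp_rot': array([[-9.22693718e-01,  3.85532856e-01, -8.48181758e-04],
       [ 3.85533757e-01,  9.22692303e-01, -1.62359975e-03],
       [ 1.56659731e-04, -1.82508799e-03, -9.99998322e-01]]), 'contact_force': array([ 0.71402599, -0.74048201, -0.5774931 ]), 'moment': array([-0.02870392, -0.01591464,  0.0286658 ]), 'grasp_force': 0.0, 'gripper_width': 0.09510808696569381}
```

View pics/top0.png

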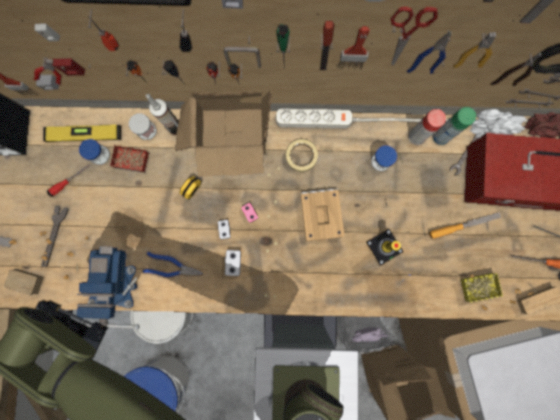

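View pics/scene0.png

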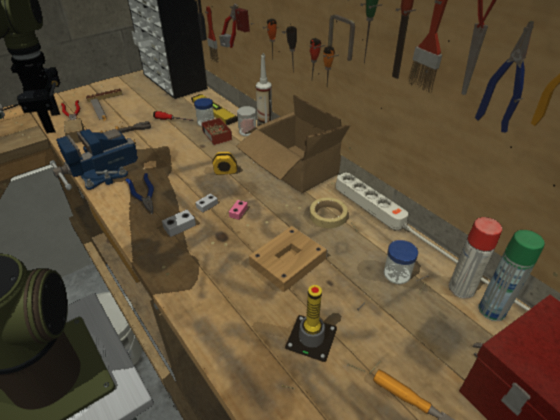

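The top view has three insert look-alikes: a small grey block at (224,228), a large grey block at (232,262) and a pink one at (250,211). I choose the small grey one. The jig is at (322,215), the dock and torch at (386,247), the tape measure at (190,187), the masking tape at (302,155) and the jar at (384,158). Next I'll check sizes, crop in close and get coarse positions.

```bash
cat > h.py <<'E'
import numpy as np, cv2
from rig import bot
def cam(n):
    c=bot.camera_model(n); R,_=cv2.Rodrigues(np.array(c["rvec"],float)); return np.array(c["K"]),R,np.array(c["tvec"]).ravel()
def rays(c,uv,fish=False):
    K,R,t=c; uv=np.asarray(uv,float).reshape(-1,2)
    x=(uv-K[:2,2])/[K[0,0],K[1,1]]
    if fish:
        th=np.linalg.norm(x,axis=1,keepdims=True)+1e-12
        v=np.hstack([x/th*np.sin(th),np.cos(th)])
    else: v=np.hstack([x,np.ones((len(x),1))])
    return -R.T@t, v@R
def onplane(c,uv,z,fish=False):
    o,v=rays(c,uv,fish); return o+v*((z-o[2])/v[:,2:3])
def proj(c,P,fish=False):
    K,R,t=c; p=np.atleast_2d(P)@R.T+t
    if fish:
        r=np.linalg.norm(p[:,:2],axis=1,keepdims=True); x=p[:,:2]/r*np.arctan2(r,p[:,2:3])
    else: x=p[:,:2]/p[:,2:3]
    return x*[K[0,0],K[1,1]]+K[:2,2]
E
python3 - <<'E'
from h import *
c=cam("top"); f=np.load("top0.npz"); im=f["im"]; d=f["d"]
for n,uv,z in [("small",(224,228),.022),("large",(232,262),.022),("pink",(250,211),.022),("jig",(322,215),.034),("dock",(384,247),.008),("torchtail",(397,245),.161),("tape",(190,187),.07),("mask",(302,155),.025),("jar",(384,158),.086)]:
    print(n,onplane(c,[uv],z).round(3), d[uv[1],uv[0]])
hsv=cv2.cvtColor(im,cv2.COLOR_RGB2HSV)
m=((hsv[...,1]<60)&(hsv[...,2]>110)).astype(np.uint8)
for u,v in [(224,228),(232,262)]:
    r=np.zeros_like(m); r[v-17:v+17,u-14:u+14]=m[v-17:v+17,u-14:u+14]
    cs,_=cv2.findContours(r,0,1)
    k=max(cs,key=cv2.contourArea)
    P=onplane(c,k.reshape(-1,2),.022)[:,:2].astype(np.float32)*1000
    print(cv2.minAreaRect(P))
cv2.imwrite("pics/crop.png",cv2.resize(im[170:290,200:420,::-1],None,fx=3.6,fy=3.6,interpolation=2))
E
```

```text
small [[0.521 0.268 0.022]] 1.437147
large [[0.414 0.239 0.022]] 1.4127756
pink [[0.576 0.187 0.022]] 1.4427862
jig [[ 0.567 -0.041  0.034]] 1.450585
dock [[ 0.472 -0.242  0.008]] 1.3889489
torchtail [[ 0.474 -0.247  0.161]] 1.2890931
tape [[0.642 0.371 0.07 ]] 1.4069633
mask [[0.761 0.025 0.025]] 1.4907176
jar [[ 0.743 -0.227  0.086]] 1.3966774
((517.717529296875, 269.3770446777344), (63.73902130126953, 38.52951431274414), 11.77925968170166)
((414.4143981933594, 237.00820922851562), (81.40188598632812, 47.27260971069336), 1.9884635210037231)
```

View pics/crop.png

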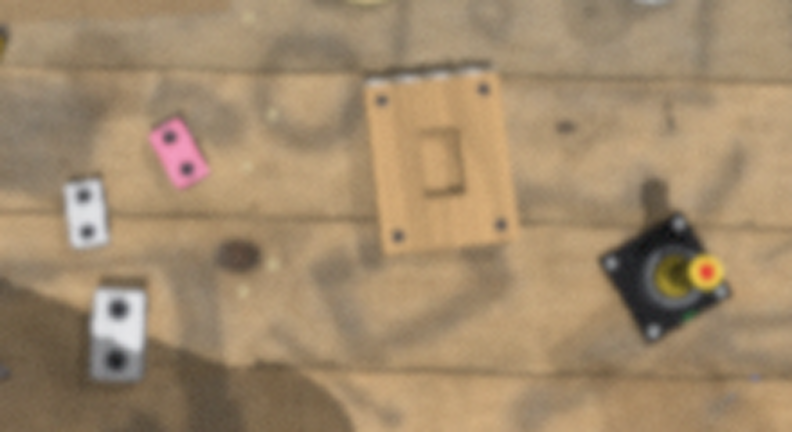

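The crop confirms it: small grey block at crop (85,213), larger grey one at (118,335), pink one at (180,152). The jig recess is at crop (443,162) and the torch tail at (706,272). I'll move above the insert for a wrist view.

{"fn": "send_rows", "kwargs": {"deltas": "1 25 -31 3 0 0 0.053;1 25 -31 3 0 0 0.053;1 25 -31 3 0 0 0.053;1 25 -31 3 0 0 0.053;1 25 -31 3 0 0 0.053;1 25 -31 3 0 0 0.053;1 25 -31 3 0 0 0.053;1 25 -31 3 0 0 0.053;1 25 -31 3 0 0 0.053;1 25 -31 3 0 0 0.053"}}

```text
time: 0.93
position: [0.5012, 0.2879, 0.2444]
tcp_rot: [[-0.991, -0.136, -0.0], [-0.136, 0.991, -0.0], [0.001, -0.0, -1.0]]
contact_force: [-0.2, 0.5, -0.7]
gripper_width: 0.0948
grasp_force: 0.0
```

{"fn": "send_rows", "kwargs": {"deltas": "1 14 -16 0 0 0 0;1 0 0 0 0 0 0;1 0 0 0 0 0 0"}}

```text
time: 1.18
position: [0.5149, 0.2728, 0.244]
tcp_rot: [[-0.991, -0.131, -0.001], [-0.131, 0.991, -0.0], [0.001, 0.0, -1.0]]
contact_force: [-0.1, 1.9, -0.4]
gripper_width: 0.0949
grasp_force: 0.0
```

```bash
cat > w.py <<'E'
from h import *
import sys
n=sys.argv[1]; o=bot.get_obs(); c=cam("wrist"); im,d=bot.grab_frame("wrist")
np.savez(n+".npz",im=im,d=d,K=c[0],R=c[1],t=c[2],p=o["position"],rot=o["tcp_rot"]); cv2.imwrite(f"pics/{n}.png",im[...,::-1])
print(o["time"],o["position"].round(4),o["tcp_rot"].round(3).tolist(),o["contact_force"].round(1)); print(c[0].round(1).tolist(),(-c[1].T@c[2]).round(3),c[1].round(2).tolist())
E
python3 w.py w1
```

```text
1.1833 [0.5149 0.2728 0.244 ] [[-0.991, -0.131, -0.001], [-0.131, 0.991, -0.0], [0.001, 0.0, -1.0]] [-0.1  1.9 -0.4]
[[325.2, 0.0, 283.6], [0.0, 325.2, 208.7], [0.0, 0.0, 1.0]] [0.441 0.263 0.413] [[-0.13, 0.99, 0.0], [0.96, 0.13, 0.27], [0.26, 0.04, -0.96]]
```

View pics/w1.png

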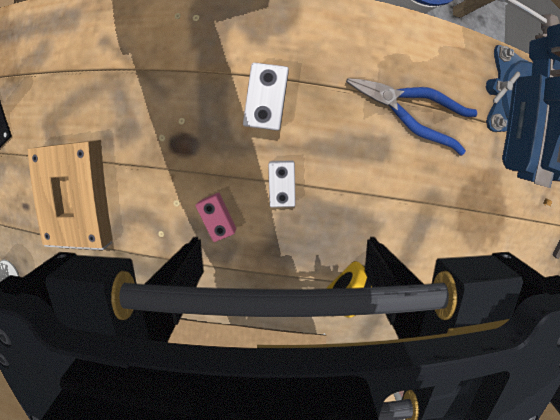

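The wrist view shows the insert at (282,184), the pink block at (215,217), the large one at (266,97) and the jig recess at (62,197). I'll measure the insert from this view.

Run:
```python
from h import *
f=np.load("w1.npz"); im=f["im"]; c=(f["K"],f["R"],f["t"])
print(onplane(c,[(62,197)],.034,True).round(4))
x0,x1,y0,y1=258,308,150,216
S=8; cr=cv2.resize(im[y0:y1,x0:x1],None,fx=S,fy=S,interpolation=cv2.INTER_CUBIC)
h=cv2.cvtColor(cr,cv2.COLOR_RGB2HSV)
m=((h[...,1]<50)&(h[...,2]>150)).astype(np.uint8)
cs,_=cv2.findContours(m,0,1); k=max(cs,key=cv2.contourArea).reshape(-1,2)
uv=(k+.5)/S-.5+[x0,y0]
P=onplane(c,uv,.022,True)[:,:2].astype(np.float32)*1000
print(cv2.minAreaRect(P), P.min(0),P.max(0))
g=cv2.cvtColor(cr,cv2.COLOR_RGB2GRAY); mm=np.zeros_like(m); cv2.drawContours(mm,[k.reshape(-1,1,2)],-1,1,-1)
b=((g<110)&(mm>0)).astype(np.uint8); n,_,st,ce=cv2.connectedComponentsWithStats(b)
i=np.argsort(-st[1:,4])[:2]+1
Q=onplane(c,(ce[i]+.5)/S-.5+[x0,y0],.022,True)[:,:2]*1000
print(st[i,4],Q,Q.mean(0)); v=Q[0]-Q[1]; print(np.degrees(np.arctan2(v[1],v[0])),np.linalg.norm(v))
```

```text
[[ 0.5684 -0.037   0.034 ]]
((517.2008666992188, 271.2021789550781), (56.34377670288086, 32.13731384277344), 8.917232513427734) [487.5452  251.62863] [547.12054 290.97568]
[5625 5423] [[502.05607022 268.93129106]
 [533.4772166  273.81499877]] [517.76664341 271.37314491]
-171.16535376962435 31.798412547656177
```

Insert: (517.5, 271.3) mm, yaw 8.8°, 56.3 x 32.1 mm, so it is the right one. Next I descend and grip its upper 12 mm.

{"fn": "send_rows", "kwargs": {"deltas": "0.2 2.6 -1.5 -30 0 0 0.022;0.2 0 0 -30 0 0 0;0.2 0 0 -30 0 0 0;0.2 0 0 -30 0 0 0;0.2 0 0 -30 0 0 0;0.2 0 0 -30 0 0 0;0.2 0 0 -30 0 0 0;0.2 0 0 -14 0 0 0;0.2 0 0 0 0 0 0;0.2 0 0 0 0 0 0"}}

```text
time: 2.07
position: [0.5165, 0.273, 0.0205]
tcp_rot: [[-0.988, -0.157, -0.001], [-0.157, 0.988, -0.0], [0.001, -0.0, -1.0]]
contact_force: [0.5, -0.7, 0.6]
gripper_width: 0.0574
grasp_force: 0.0
```

{"fn": "send_rows", "kwargs": {"deltas": "0.2 1 -1.5 -5 0 0 -0.003;0.2 0 0 -5 0 0 0;0.2 0 0 0 0 0 0;-1 0 0 0 0 0 0;-1 0 0 0 0 0 0;-1 0 0 0 0 0 0;-1 0 0 0 0 0 0;-1 0 0 0 0 0 0", "newtons": 20}}

```text
time: 2.73
position: [0.5184, 0.2708, 0.011]
tcp_rot: [[-0.988, -0.153, 0.0], [-0.153, 0.988, 0.0], [-0.0, 0.0, -1.0]]
contact_force: [-0.0, -0.9, 0.6]
gripper_width: 0.0317
grasp_force: 20.0
```

{"fn": "send_rows", "kwargs": {"deltas": "-1 0 0 10 0 0 0;-1 0 0 20 0 0 0;-1 0 0 30 0 0 0;-1 0 0 30 0 0 0;-1 5 -20 30 0 0 0;-1 7 -30 30 0 0 0;-1 7 -33 30 0 0 0;-1 7 -33 30 0 0 0;-1 7 -33 0 0 0 0;-1 7 -33 0 0 0 0", "newtons": 30}}

```text
time: 3.57
position: [0.5583, 0.0935, 0.2191]
tcp_rot: [[-0.988, -0.153, 0.006], [-0.153, 0.988, 0.0], [-0.006, -0.0, -1.0]]
contact_force: [0.9, -0.2, -1.9]
gripper_width: 0.0317
grasp_force: 30.0
```

{"fn": "send_rows", "kwargs": {"deltas": "-1 7 -33 0 0 0 0;-1 7 -33 0 0 0 0;-1 7 -33 0 0 0 0;-1 0 -20 0 0 0 0;-1 0 -10 0 0 0 0;-1 0 0 0 0 0 0;-1 0 0 0 0 0 0;-1 0 0 0 0 0 0"}}

```text
time: 4.23
position: [0.5777, -0.033, 0.2152]
tcp_rot: [[-0.988, -0.154, -0.0], [-0.154, 0.988, 0.001], [0.0, 0.001, -1.0]]
contact_force: [0.6, 0.4, -1.8]
gripper_width: 0.0315
grasp_force: 30.0
```

```bash
python3 w.py w2
```

```text
4.2333 [ 0.5777 -0.033   0.2152] [[-0.988, -0.154, -0.0], [-0.154, 0.988, 0.001], [0.0, 0.001, -1.0]] [ 0.6  0.4 -1.8]
[[325.2, 0.0, 283.6], [0.0, 325.2, 208.7], [0.0, 0.0, 1.0]] [ 0.504 -0.044  0.384] [[-0.15, 0.99, 0.0], [0.95, 0.15, 0.27], [0.26, 0.04, -0.96]]
```

View pics/w2.png

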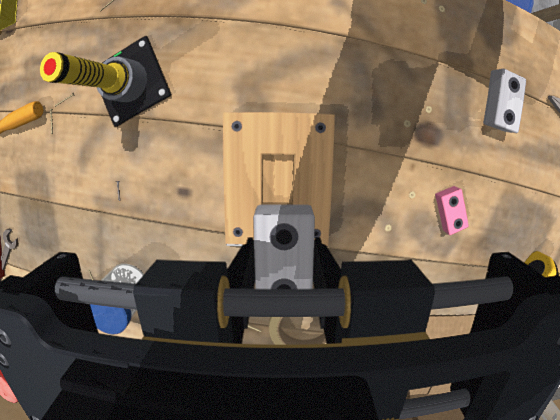

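The held insert is at (285,245) and hides part of the recess at (278,180). The screws are near (236,126), (320,128), (236,232) and (321,230), and the torch tail is at (52,67). I'll shift forward to clear the recess.

{"fn": "send_rows", "kwargs": {"deltas": "-1 20 -3 0 0 0 0;-1 25 0 0 0 0 0;-1 15 0 0 0 0 0;-1 0 0 0 0 0 0;-1 0 0 0 0 0 0;-1 0 0 0 0 0 0;-1 0 0 0 0 0 0"}}

```text
time: 4.87
position: [0.6371, -0.0367, 0.2151]
tcp_rot: [[-0.988, -0.153, -0.001], [-0.153, 0.988, 0.0], [0.001, 0.0, -1.0]]
contact_force: [-0.2, -0.4, -1.2]
gripper_width: 0.0318
grasp_force: 30.0
```

```bash
python3 w.py w3
python3 - <<'E'
from h import *
f=np.load("w3.npz"); c=(f["K"],f["R"],f["t"])
g=cv2.cvtColor(f["im"],cv2.COLOR_RGB2BGR)
p=proj(c,[[.568,-.037,.034]],True)[0]; print(p)
x,y=int(p[0]-75),int(p[1]-80); print(x,y)
cv2.imwrite("pics/w3c.png",cv2.resize(g[max(y,0):y+150,x:x+150],None,fx=4,fy=4,interpolation=2))
E
```

```text
4.8667 [ 0.6371 -0.0367  0.2151] [[-0.988, -0.153, -0.001], [-0.153, 0.988, 0.0], [0.001, 0.0, -1.0]] [-0.2 -0.4 -1.2]
[[325.2, 0.0, 283.6], [0.0, 325.2, 208.7], [0.0, 0.0, 1.0]] [ 0.563 -0.048  0.384] [[-0.15, 0.99, 0.0], [0.95, 0.15, 0.27], [0.26, 0.04, -0.96]]
[292.6186874  126.99600987]
217 46
```

View pics/w3c.png

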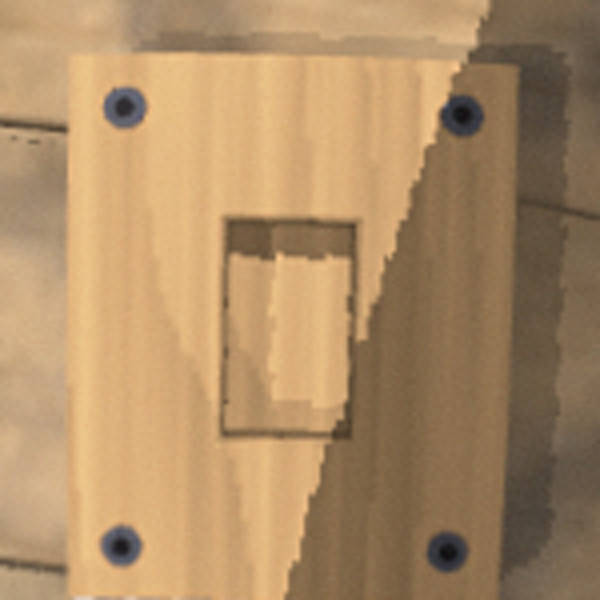

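The crop shows the full recess, with corners near (224,218), (359,219), (350,437) and (221,436). The screws are at (125,107), (462,115), (121,546) and (447,551). I'll compute the jig pose and the held insert's offset.

Run:
```python
from h import *
f=np.load("w3.npz"); c=(f["K"],f["R"],f["t"]); im=f["im"]; p=f["p"]; rot=f["rot"]
S=4;o=np.array([217,46])
up=lambda q:(np.array(q)+.5)/S-.5+o
cr=cv2.resize(im[46:196,217:367],None,fx=S,fy=S,interpolation=2)
b=cr[...,2].astype(int)-cr[...,0]   # blue-ish/dark
sc=[]
for u,v in [(125,107),(462,115),(121,546),(447,551)]:
    w=b[v-30:v+30,u-30:u+30]; m=(w>-15); yy,xx=np.nonzero(m); sc.append([u-30+xx.mean(),v-30+yy.mean()]); print(m.sum())
P=onplane(c,up(sc),.034,True)[:,:2]*1000; print(P.round(1),P.mean(0))
d=(P[2]-P[0])+(P[3]-P[1]); print("yaw",np.degrees(np.arctan2(d[1],d[0])), np.linalg.norm(P[2]-P[0]),np.linalg.norm(P[1]-P[0]))
Q=onplane(c,up([(224,218),(359,219),(350,437),(221,436)]),.034,True)[:,:2]*1000
print(Q.round(1),Q.mean(0)); e=Q[3]-Q[0]+Q[2]-Q[1]; print("yaw",np.degrees(np.arctan2(e[1],e[0])),np.linalg.norm(e)/2)
# held insert: predicted from grasp
a=np.radians(8.8);ctr=np.array([517.5,271.3]);t0=np.array([518.4,270.8])
z=p[2]-.011+.022
off=(ctr-t0); C=p[:2]*1000+off; X=np.array([np.cos(a),np.sin(a)]);Y=np.array([-X[1],X[0]])
ring=[*( (C-15.9*X)/1000),z]; print("pred ring px",proj(c,[ring],True))
cor=[[*((C-28*X+s*16*Y)/1000),z] for s in(-1,1)]; print("pred corners",proj(c,cor,True))
g=cv2.cvtColor(im,cv2.COLOR_RGB2GRAY); r=proj(c,[ring],True)[0].astype(int); s=20
w=g[r[1]-s:r[1]+s,r[0]-s:r[0]+s]; m=(w<80).astype(np.uint8); n,_,st,ce=cv2.connectedComponentsWithStats(m)
for i in range(1,n):
    if st[i,4]>40: print("ring",st[i],ce[i]+r-s, (onplane(c,[ce[i]+r-s],z,True)[0]*1000-np.array(ring)*1000).round(1))
```

```text
1199
1230
1050
1127
[[516.3 -93.2]
 [504.4  -4.4]
 [634.8 -77.1]
 [622.8  11.5]] [569.56229651 -40.78491016]
yaw 7.703570397683877 119.52711372379267 89.640592871362
[[542.7 -62.4]
 [537.3 -27.1]
 [595.8 -20. ]
 [600.9 -54.4]] [569.15130848 -40.96615216]
yaw 7.351234790769514 58.829687056736645
pred ring px [[283.75405064 235.77227949]]
pred corners [[252.14734162 213.22595557]
 [315.37853215 213.23859405]]
ring [  7   8  28  27 584] [283.67808219 236.38356164] [0.3 0.  0. ]
```

Recess: (569.5, -40.8) mm, yaw 7.65°. The held insert matches its prediction to 0.3 mm. I'll go to TCP (570.2, -41.3) and turn -0.02 rad.

{"fn": "send_rows", "kwargs": {"deltas": "-1 -12 -1 0 0 0 -0.004;-1 -20 -1 0 0 0 -0.004;-1 -20 -1 -10 0 0 -0.004;-1 -15 -1.6 -25 0 0 -0.004;-1 0 0 -30 0 0 -0.004;-1 0 0 -30 0 0 0;-1 0 0 -30 0 0 0;-1 0 0 -20 0 0 0;-1 0 0 -12 0 0 0;-1 0 0 0 0 0 0"}}

```text
time: 5.75
position: [0.5682, -0.0415, 0.0551]
tcp_rot: [[-0.991, -0.133, -0.006], [-0.133, 0.991, 0.001], [0.005, 0.002, -1.0]]
contact_force: [-0.7, 0.0, -0.4]
gripper_width: 0.0316
grasp_force: 30.0
```

{"fn": "send_rows", "kwargs": {"deltas": "-1 0 0 0 0 0 0;-1 0 0 0 0 0 0;-1 0 0 0 0 0 0"}}

```text
time: 6.0
position: [0.5726, -0.0421, 0.0605]
tcp_rot: [[-0.991, -0.133, 0.004], [-0.133, 0.991, -0.001], [-0.004, -0.001, -1.0]]
contact_force: [0.7, 0.1, -0.8]
gripper_width: 0.0316
grasp_force: 30.0
```

{"fn": "send_rows", "kwargs": {"deltas": "-1 0 0 0 0 0 0;-1 0 0 0 0 0 0;-1 0 0 0 0 0 0;-1 0 0 0 0 0 0"}}

```text
time: 6.33
position: [0.5711, -0.0419, 0.0585]
tcp_rot: [[-0.991, -0.133, 0.001], [-0.133, 0.991, -0.0], [-0.001, -0.0, -1.0]]
contact_force: [0.1, -0.9, -1.3]
gripper_width: 0.0319
grasp_force: 30.0
```

{"fn": "send_rows", "kwargs": {"deltas": "-1 -0.7 0.6 -3 0 0 0;-1 0 0 -3 0 0 0;-1 0 0 -3 0 0 0;-1 0 0 -3 0 0 0;-1 0 0 -2 0 0 0;-1 0 0 -2 0 0 0;-1 0 0 -2 0 0 0;-1 0 0 -1 0 0 0;-1 0 0 0 0 0 0;-1 0 0 0 0 0 0"}}

```text
time: 7.17
position: [0.5703, -0.0413, 0.0391]
tcp_rot: [[-0.991, -0.133, -0.0], [-0.133, 0.991, -0.0], [0.0, -0.0, -1.0]]
contact_force: [-0.5, -0.2, -1.0]
gripper_width: 0.0318
grasp_force: 30.0
```

{"fn": "send_rows", "kwargs": {"deltas": "-1 0 0 -1.5 0 0 0;-1 0 0 0 0 0 0;0.1 0 0 0 0 0 0;0.1 0 0 0 0 0 0;0.1 0 0 0 0 0 0;0.1 0 0 0 0 0 0;0.1 0 0 10 0 0 0;0.1 0 0 20 0 0 0;-1 0 0 10 0 0 0;-1 0 0 0 0 0 0"}}

```text
time: 8.0
position: [0.5728, -0.0416, 0.0815]
tcp_rot: [[-0.991, -0.133, 0.007], [-0.133, 0.991, -0.001], [-0.006, -0.002, -1.0]]
contact_force: [1.1, -0.4, -0.2]
gripper_width: 0.0438
grasp_force: 0.0
```

{"fn": "send_rows", "kwargs": {"deltas": "-1 0 0 0 0 0 0;-1 0 0 0 0 0 0;-1 0 0 0 0 0 0;-1 0 0 0 0 0 0"}}

```text
time: 8.33
position: [0.5695, -0.0411, 0.0765]
tcp_rot: [[-0.991, -0.133, -0.002], [-0.133, 0.991, 0.0], [0.002, 0.001, -1.0]]
contact_force: [0.0, 0.2, -0.8]
gripper_width: 0.0176
grasp_force: 0.0
```

{"fn": "send_rows", "kwargs": {"deltas": "-1 0 0 -10 0 0 0;-1 0 0 -12 0 0 0;-1 0 0 -10 0 0 0;-1 0 0 -5 0 0 0;-1 0 0 -2 0 0 0;-1 0 0 0 0 0 0;-1 0 0 0 0 0 0;-1 0 0 0 0 0 0"}}

```text
time: 9.0
position: [0.5707, -0.0413, 0.0391]
tcp_rot: [[-0.991, -0.133, 0.001], [-0.133, 0.991, -0.0], [-0.001, -0.0, -1.0]]
contact_force: [0.5, -0.4, 0.4]
gripper_width: 0.0004
grasp_force: 0.0
```

{"fn": "send_rows", "kwargs": {"deltas": "-1 0 0 -1 0 0 0;-1 0 0 -1 0 0 0;-1 0 0 -1 0 0 0;-1 0 0 -1 0 0 0;-1 0 0 0 0 0 0;-1 0 0 0 0 0 0;-1 0 0 0 0 0 0"}}

```text
time: 9.58
position: [0.5702, -0.0413, 0.0346]
tcp_rot: [[-0.991, -0.133, -0.0], [-0.133, 0.991, -0.0], [0.0, -0.0, -1.0]]
contact_force: [-0.4, 0.8, -1.4]
gripper_width: 0.0004
grasp_force: 0.0
```

{"fn": "send_rows", "kwargs": {"deltas": "-1 0 0 -1 0 0 0;-1 0 0 -1 0 0 0;-1 0 0 -1 0 0 0;-1 0 0 0 0 0 0;-1 0 0 0 0 0 0;-1 0 0 0 0 0 0"}}

```text
time: 10.08
position: [0.5705, -0.0413, 0.0342]
tcp_rot: [[-0.991, -0.133, -0.001], [-0.133, 0.991, -0.0], [0.001, 0.0, -1.0]]
contact_force: [-7.4, 0.3, 14.1]
gripper_width: 0.0008
grasp_force: 7.2
```

Pressing with 14 N at tip height 34.2 mm, so the insert is seated flush. Next I rise and go above the torch, turning the closing axis to about 55°.

{"fn": "send_rows", "kwargs": {"deltas": "-1 0 0 10 0 0 0;-1 0 0 25 0 0 0;0.2 0 0 40 0 0 -0.07;0.2 0 0 40 0 0 -0.085;0.2 -5 -10 40 0 0 -0.085;0.2 -12 -20 40 0 0 -0.085;0.2 -15 -30 30 0 0 -0.085;0.2 -15 -33 20 0 0 -0.085;0.2 -15 -33 0 0 0 -0.085;0.2 -15 -33 0 0 0 -0.085"}}

```text
time: 10.92
position: [0.4957, -0.1976, 0.2735]
tcp_rot: [[-0.86, 0.51, 0.005], [0.51, 0.86, -0.003], [-0.006, 0.0, -1.0]]
contact_force: [0.1, -0.9, -0.6]
gripper_width: 0.0483
grasp_force: 0.0
```

{"fn": "send_rows", "kwargs": {"deltas": "0.2 -12 -20 0 0 0 -0.085;0.2 -6 -15 0 0 0 0;0.2 -3 -6 0 0 0 0;0.2 0 0 0 0 0 0;0.2 0 0 0 0 0 0;0.2 0 0 0 0 0 0;0.2 0 0 0 0 0 0;0.2 0 0 0 0 0 0"}}

```text
time: 11.58
position: [0.475, -0.2362, 0.2703]
tcp_rot: [[-0.817, 0.577, -0.0], [0.577, 0.817, 0.0], [0.0, 0.0, -1.0]]
contact_force: [-0.3, -0.1, -0.6]
gripper_width: 0.0563
grasp_force: 0.0
```

```bash
python3 w.py w4; python3 -c "
from h import *
print(bot.get_obs()['qpos'])"
```

```text
11.5833 [ 0.475  -0.2362  0.2703] [[-0.817, 0.577, -0.0], [0.577, 0.817, 0.0], [0.0, 0.0, -1.0]] [-0.3 -0.1 -0.6]
[[325.2, 0.0, 283.6], [0.0, 325.2, 208.7], [0.0, 0.0, 1.0]] [ 0.414 -0.192  0.439] [[0.58, 0.82, -0.0], [0.79, -0.56, 0.27], [0.22, -0.15, -0.96]]
[-3.22529561e+01 -9.86647587e+00  1.05882466e+02  4.63950522e-03
  8.39895945e+01 -8.69938928e+01]
```

View pics/w4.png

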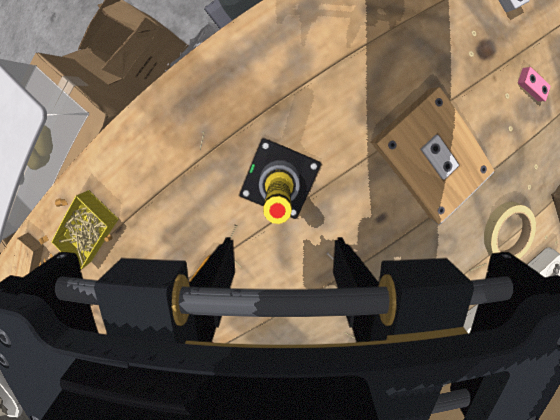

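The insert sits in the recess at (440,157). The torch tail is at (278,210), and the dock screws are around (265,146), (316,167) and (246,193). I'll measure the tail and the dock.

Run:
```python
from h import *
f=np.load("w4.npz"); c=(f["K"],f["R"],f["t"]); im=f["im"]
h=cv2.cvtColor(im,cv2.COLOR_RGB2HSV).astype(int)
w=np.zeros(im.shape[:2],bool); w[190:230,258:300]=1
m=(w&((h[...,0]<5)|(h[...,0]>172))&(h[...,1]>150)&(h[...,2]>120))
yy,xx=np.nonzero(m); q=[xx.mean(),yy.mean()]; print(m.sum(),q,onplane(c,[q],.161,True)*1000)
g=im.max(2)
for u,v in[(265,146),(316,167),(246,193)]:
    s=im[v-6:v+7,u-6:u+7].min(2).astype(int); yy,xx=np.nonzero(s>130); print(onplane(c,[[u-6+xx.mean(),v-6+yy.mean()]],.009,True)*1000)
```

```text
166 [np.float64(277.00602409638554), np.float64(210.37951807228916)] [[ 474.55355669 -242.20771253  161.        ]]
[[ 426.27317856 -230.8706217     9.        ]]
[[ 489.48578362 -192.32453743    9.        ]]
[[ 462.50578204 -290.58023004    9.        ]]
```

{"fn": "send_rows", "kwargs": {"deltas": "0.2 0 -3 0 0 0 0;0.2 0 -3 -12 0 0 0;0.2 0 0 -20 0 0 0;0.2 0 0 -25 0 0 0;0.2 0 0 -30 0 0 0;0.2 0 0 -30 0 0 0;0.2 0 0 -25 0 0 0;0.2 0 0 -15 0 0 0;0.2 0 0 -8 0 0 0;0.2 0 0 -3 0 0 0"}}

```text
time: 12.47
position: [0.4733, -0.2424, 0.0999]
tcp_rot: [[-0.816, 0.579, -0.003], [0.579, 0.816, 0.002], [0.004, -0.0, -1.0]]
contact_force: [-0.4, -0.6, -0.6]
gripper_width: 0.057
grasp_force: 0.0
```

{"fn": "send_rows", "kwargs": {"deltas": "0.2 0 0 0 0 0 0;0.2 0 0 0 0 0 0;0.2 0 0 0 0 0 0;0.2 0 0 0 0 0 0;0.2 0 0 0 0 0 0"}}

```text
time: 12.88
position: [0.4752, -0.2434, 0.1035]
tcp_rot: [[-0.816, 0.578, 0.002], [0.578, 0.816, -0.001], [-0.002, 0.0, -1.0]]
contact_force: [0.8, 0.2, -0.4]
gripper_width: 0.0573
grasp_force: 0.0
```

{"fn": "send_rows", "kwargs": {"deltas": "-1 0 0.7 0 0 0 0;-1 0 0 0 0 0 0;-1 0 0 0 0 0 0;-1 0 0 0 0 0 0;-1 0 0 0 0 0 0;-1 0 0 0 0 0 0;-1 0 0 0 0 0 0;-1 0 0 0 0 0 0", "newtons": 40}}

```text
time: 13.55
position: [0.4745, -0.2423, 0.1023]
tcp_rot: [[-0.816, 0.578, -0.0], [0.578, 0.816, 0.0], [0.0, -0.0, -1.0]]
contact_force: [-0.0, -0.1, -1.6]
gripper_width: 0.0256
grasp_force: 40.0
```

{"fn": "send_rows", "kwargs": {"deltas": "-1 0 0 5 0 0 0;-1 0 0 10 0 0 0;-1 0 0 15 0 0 0;-1 0 0 20 0 0 0;-1 0 0 25 0 0 0;-1 0 0 25 0 0 0;-1 0 0 20 0 0 0;-1 0 0 15 0 0 0;-1 0 0 10 0 0 0;-1 0 0 5 0 0 0"}}

```text
time: 14.38
position: [0.4751, -0.2427, 0.2549]
tcp_rot: [[-0.816, 0.578, 0.003], [0.578, 0.816, -0.002], [-0.003, 0.0, -1.0]]
contact_force: [-0.2, -0.1, -0.8]
gripper_width: 0.0257
grasp_force: 40.0
```

Run:
```python
from h import *
o=bot.get_obs(); R=o["tcp_rot"]; p=o["position"]
rec=np.array([.5695,-.0408,.034]); y=R[:,1]
uh=np.array([-.577,-.817,0])   # tilt plane contains closing axis
for t in (35,40,45):
    a=np.radians(t); u=uh*np.sin(a)+np.array([0,0,np.cos(a)])
    lens=rec+.105*u; T=lens+.0913*u
    ax=np.cross([0,0,1],uh); print(t,"u",u.round(3),"lens",lens.round(3),"TCP",T.round(4),"d mm",((T-p)*1000).round(1),"rotvec",(ax*a).round(3))
print(p,o["qpos"].round(1))
```

```text
35 u [-0.331 -0.469  0.819] lens [ 0.535 -0.09   0.12 ] TCP [ 0.5045 -0.1328  0.1948] d mm [ 29.4 109.9 -60.1] rotvec [ 0.499 -0.352  0.   ]
40 u [-0.371 -0.525  0.766] lens [ 0.531 -0.096  0.114] TCP [ 0.4967 -0.1439  0.1844] d mm [ 21.6  98.8 -70.6] rotvec [ 0.57  -0.403  0.   ]
45 u [-0.408 -0.578  0.707] lens [ 0.527 -0.101  0.108] TCP [ 0.4894 -0.1542  0.1728] d mm [ 14.3  88.5 -82.1] rotvec [ 0.642 -0.453  0.   ]
[ 0.47511446 -0.24265756  0.25494343] [-32.8  -9.2 106.8   0.   82.3 -87.5]
```

{"fn": "send_rows", "kwargs": {"deltas": "-1 0 0 0 0.03 -0.021 0;-1 0 0 0 0.06 -0.042 0;-1 0 0 0 0.07 -0.05 0;-1 0 0 0 0.07 -0.05 0;-1 0 0 0 0.07 -0.05 0;-1 0 0 0 0.07 -0.05 0;-1 0 0 0 0.07 -0.05 0;-1 0 0 0 0.07 -0.05 0;-1 0 0 0 0.06 -0.042 0;-1 0 0 0 0.03 -0.021 0"}}

```text
time: 15.22
position: [0.4733, -0.2426, 0.2503]
tcp_rot: [[-0.815, 0.43, 0.389], [0.58, 0.601, 0.55], [0.003, 0.673, -0.739]]
contact_force: [0.1, -0.5, -2.2]
gripper_width: 0.0258
grasp_force: 40.0
```

{"fn": "send_rows", "kwargs": {"deltas": "-1 0 0 0 0.03 -0.02 0;-1 0 0 0 0.012 -0.008 0;-1 2 10 -8 0 0 0;-1 2 16 -12 0 0 0;-1 3 18 -14 0 0 0;-1 3 18 -14 0 0 0;-1 2 14 -12 0 0 0;-1 2 8 -8 0 0 0;-1 0 4 -4 0 0 0;-1 0 0 0 0 0 0"}}

```text
time: 16.05
position: [0.4881, -0.1529, 0.1793]
tcp_rot: [[-0.817, 0.409, 0.407], [0.577, 0.576, 0.579], [0.003, 0.708, -0.707]]
contact_force: [-0.5, -0.4, -1.7]
gripper_width: 0.0255
grasp_force: 40.0
```

{"fn": "send_rows", "kwargs": {"deltas": "-1 0 0 0 0 0 0;-1 0 0 0 0 0 0;-1 0 0 0 0 0 0;-1 0 0 0 0 0 0;-1 0 0 0 0 0 0;-1 0 0 0 0 0 0"}}

```text
time: 16.55
position: [0.4886, -0.1548, 0.1806]
tcp_rot: [[-0.815, 0.409, 0.409], [0.579, 0.576, 0.577], [0.001, 0.708, -0.707]]
contact_force: [-0.4, 0.3, -2.3]
gripper_width: 0.0254
grasp_force: 40.0
```

```bash
python3 w.py w5
python3 - <<'E'
from h import *
o=bot.get_obs(); R=o["tcp_rot"]; p=o["position"]; u=-R[:,2]
lens=p-.0913*u; d=np.array([.5695,-.0408,.034])-lens
print("tilt",np.degrees(np.arccos(u[2])),"lens",lens,"ahead",-d@u,"off",(d-(d@u)*u).round(4),o["qpos"].round(1))
for n in("scene",):
    im,dd=bot.grab_frame(n); c=cam(n); print(proj(c,[lens,lens+.15*u,[.5695,-.0408,.034]]).round(0))
    cv2.imwrite("pics/s5.png",cv2.resize(im[200:380,180:400,::-1],None,fx=3.3,fy=3.3))
E
```

```text
16.55 [ 0.4886 -0.1548  0.1806] [[-0.815, 0.409, 0.409], [0.579, 0.576, 0.577], [0.001, 0.708, -0.707]] [-0.4  0.3 -2.3]
[[325.2, 0.0, 283.6], [0.0, 325.2, 208.7], [0.0, 0.0, 1.0]] [ 0.358 -0.209  0.299] [[0.41, 0.58, 0.71], [0.68, -0.71, 0.19], [0.61, 0.4, -0.68]]
tilt 45.04594827679695 lens [ 0.52596665 -0.10194903  0.11602863] ahead 0.11107600091399111 off [-0.0019 -0.003  -0.0035] [ -47.5   -7.2  120.9   44.4   81.5 -115.1]
[[290. 250.]
 [293. 252.]
 [288. 252.]]
```

View pics/s5.png

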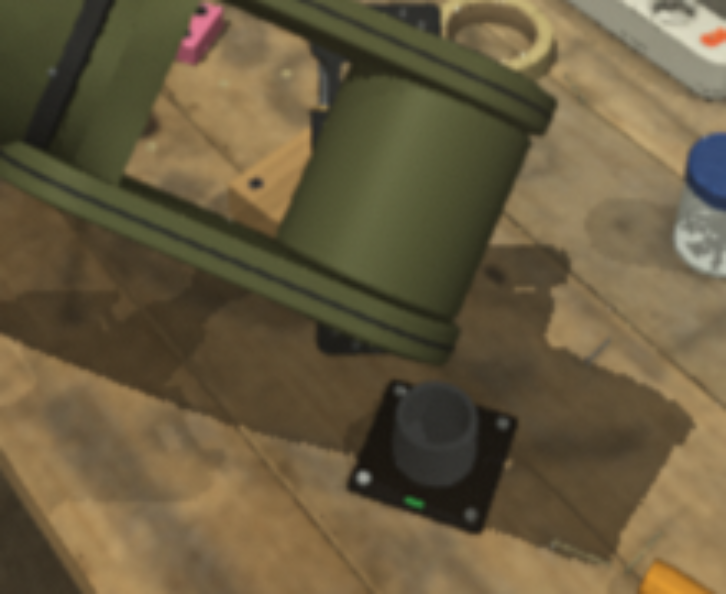

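View pics/w5.png

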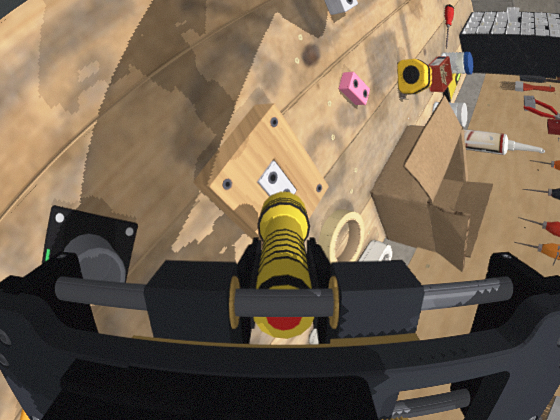

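The wrist view shows the torch held between the fingers, its head at (284,210) pointing at the insert at (275,178), which is seated in the recess. The scene crop shows the dock empty at (435,430). Computed lean is 45°, the insert is 111 mm ahead of the lens and about 5 mm off its axis. Handing in.

```bash
python3 -c "
from rig import bot
print(bot.get_obs()['joint_vel'].round(2)); print(bot.sign_off())"
```

```text
[ 0.02 -0.01  0.27 -0.08  0.04 -0.04]
the job is handed in; nothing more can be done
None
```

I handed the job in at about 17 s: the insert was pressed flush in the jig with 14 N, and the gripper holds the torch leaning 45° with its lens about 11 cm from the insert; no verdict came back.

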